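# Deal sandwich biscuits onto two display boards

### The job

Make up the two biscuit samplers for the display counter by dealing the four biscuits one at a time, round board first and square slab next, in turn: first a chocolate biscuit to each, then a golden biscuit on top of the chocolate one, round biscuits on the round board and square ones on the square slab. Set each one down gently, flat and centred on the board or on the biscuit below, without letting it fall, and let go of it before fetching the next. Leave the jam jar, cup, cutter ring and ramekin where they stand.

Things in the scene. Friction and masses are not known exactly. Their poses are not given: they have to be found in the camera images.
- choc_round: Round scalloped sandwich biscuit, dark chocolate brown with pale dots on top and a cream filling, 56 mm across, 18 mm thick, about 45 g, rigid. It lies flat on the counter, alone. Origin: centre of its underside; z up; any yaw.
- choc_square: Square scalloped sandwich biscuit, dark chocolate brown with pale dots on top and a cream filling, 50 x 50 mm, 18 mm thick, about 45 g, rigid. It lies flat on the counter, alone. Origin: centre of its underside; x and y square to its sides, z up; turned by up to 30 degrees.
- gold_round: Round scalloped sandwich biscuit, golden with small brown dots on top and a cream filling, 56 mm across, 18 mm thick, about 45 g, rigid. It lies flat on the counter, alone. Origin: centre of its underside; z up; any yaw.
- gold_square: Square scalloped sandwich biscuit, golden with small brown dots on top and a cream filling, 50 x 50 mm, 18 mm thick, about 45 g, rigid. It lies flat on the counter, alone. Origin: centre of its underside; x and y square to its sides, z up; turned by up to 30 degrees.
- round_board: Round flat board of dark wood, 110 mm across, 12 mm thick, no rim, fixed on the counter. Origin: centre of its underside, on the counter top (z = 0); z up.
- square_slab: Square flat slab of pale marble, 105 x 105 mm, 12 mm thick, no rim, fixed on the counter, turned by up to 15 degrees. Origin: centre of its underside, on the counter top (z = 0); x and y square to its sides.
- jam_jar: Bystander: small amber jam jar with a red cap, 54 mm across, 60 mm tall, standing loose. Origin: centre of its underside.
- coffee_cup: Bystander: blue ceramic cup, 64 mm across the rim, 50 mm tall, empty, loose. Origin: centre of its underside.
- cutter: Bystander: copper pastry cutter ring, 68 mm across, 35 mm tall, loose. Origin: centre of its underside.
- ramekin: Bystander: terracotta bowl, 72 mm across the rim, 38 mm tall, empty, loose. Origin: centre of its underside.
There are look-alikes about, which are no part of the job. Leave any blue or purple look-alike of the gold_square alone. Of the things shaped like the square_slab, the marble one is meant.

How it is judged (in metres and radians):
On the way, in this order (a step that is already met when the one before it is completed fails the run):
1. the round chocolate biscuit lies centred on the round board, released (horizontal distance between choc_round and round_board below 0.012 m and z of choc_round in the frame of round_board between 0.008 and 0.016 m and angle between choc_round's own z axis and vertical below 0.1 rad and linear speed of choc_round below 0.02 m/s and contact force between the fingers and choc_round below 0.05 N), for 0.2 s.
2. then the square chocolate biscuit lies centred on the square slab, released (horizontal distance between choc_square and square_slab below 0.012 m and z of choc_square in the frame of square_slab between 0.008 and 0.016 m and angle between choc_square's own z axis and vertical below 0.1 rad and linear speed of choc_square below 0.02 m/s and contact force between the fingers and choc_square below 0.05 N), for 0.2 s.
3. then the round golden biscuit lies on the round chocolate one, released (horizontal distance between gold_round and round_board below 0.012 m and z of gold_round in the frame of round_board between 0.026 and 0.034 m and angle between gold_round's own z axis and vertical below 0.1 rad and linear speed of gold_round below 0.02 m/s and horizontal distance between gold_round and choc_round below 0.012 m and contact force between the fingers and gold_round below 0.05 N), for 0.2 s.
4. then the square golden biscuit lies on the square chocolate one, released (horizontal distance between gold_square and square_slab below 0.012 m and z of gold_square in the frame of square_slab between 0.026 and 0.034 m and angle between gold_square's own z axis and vertical below 0.1 rad and linear speed of gold_square below 0.02 m/s and horizontal distance between gold_square and choc_square below 0.012 m and contact force between the fingers and gold_square below 0.05 N), for 0.2 s.
At the end, for the whole second after the job is handed in: Round board: round golden biscuit on round chocolate one; square slab: square golden on square chocolate. Each within 12 mm of its board's centre, golden within 12 mm of the one below, heights within 4 mm of flat stacking, tilt under 0.1 rad, at rest, released (all of step 1 and all of step 2 and all of step 3 and all of step 4); the robot touches nothing.
It fails at once if a biscuit is dropped or thrown (faster than 0.55 m/s while not held, a fall of about 15 mm) ((contact force between the fingers and choc_round below 0.01 N and linear speed of choc_round above 0.55 m/s) or (contact force between the fingers and choc_square below 0.01 N and linear speed of choc_square above 0.55 m/s) or (contact force between the fingers and gold_round below 0.01 N and linear speed of gold_round above 0.55 m/s) or (contact force between the fingers and gold_square below 0.01 N and linear speed of gold_square above 0.55 m/s)).
It fails at once if the jam jar, cup, cutter ring or ramekin is moved by more than 20 mm (distance of any of jam_jar, coffee_cup, cutter, ramekin from where it was at the start of the episode above 0.02 m).
It also fails if it takes over 102 s, if anything falls off the work surface, if the arm or the gripper's body presses on something with over 40 N, if the wrist force passes 120 N, or if a joint passes its speed limit or range.

### The arm

A 6-joint arm with a two-finger parallel gripper is mounted at the origin on the work surface. World frame = base frame: x ahead of the robot, y to its left, z up, the work surface at z = 0. Lengths are in m, angles in degrees, forces in N, time in s.
With the tool pointing down it reaches from about 0.375 to 0.9 m from the base axis. Payload 3.1 kg.
Tool frame: the origin (TCP) lies on the centre line of the jaws, within the pads' length; the fingertips stand 22 mm ahead of it and the grasp point (between the pads) lies 3 mm ahead of it; z points along the fingers, y is the line along which they close (so a half turn about z gives the same grasp; the last joint's range is limited). The gripper opens to 87 mm and grips with 3 to 60 N. Pads are 19 mm wide; open, the fingers measure 117 mm over their backs; the gripper's body (75 mm by 190 mm) begins 51 mm behind the grasp point.
Start: joints at [58.241, 30.224, 82.088, -0, 67.689, -10.227], TCP at [0.229, 0.581, 0.245] pointing down, gripper open.
Joint ranges: [-176.69, 176.69], [-43.24, 126.21], [12.49, 139.97], [-82, 262], [0, 151.66], [-163.58, 163.58]. Speed limits (degrees/s): [159.86, 159.86, 180, 180, 180, 180].

### API

Orientations are given as a 3x3 rotation matrix whose columns are the frame's x, y, z axes.
In Python, from rig import * gives the robot as it stands.
- The arm moves only by the shell command python3 -m jog 'ROWS'. ROWS is text: rows parted by semicolons, each of 7 numbers parted by spaces: the shift along the tool's x, y, z in mm, then the turn, a rotation vector about the tool's x, y, z in rad, then the finger opening in mm, from 0 to 87. In form: tx ty tz ax ay az fingers; .... A call has 1 to 12 rows; each row shifts and turns the commanded pose from where the row before left it, along the tool's axes as they then stand; what a row does not reach is not made up. A row lasts 1/8 s, in which the tool goes at most 62.5 mm and 10.7 degrees, less where a joint would pass 70% of its speed; a pose out of reach is approached as far as the arm can. A call with a gripper value outside its range is refused whole. The fingers move at their own pace and stop on an object; the grip force is fixed at half the most. Time passes only in rows, so rows that do not move let the fingers close. It gives the time, the measured TCP pose, the force, the opening and the grip force at its end, in the units of the state.
- read_state(): the state, without advancing time (a new reading comes with each control period).
- capture(name): name is "side" or "top"; returns a dict with "color" (400x640x3 uint8, red, green, blue), "camera_matrix" (3x3 intrinsics, pixels), "distortion" ([k1, k2, p1, p2, k3] as OpenCV has them; the pictures are not rectified), "R" (3x3) and "t" (3): a world point X has camera coordinates R X + t. Camera axes: x right, y down, z forward; pixel columns grow to the right and rows downward; lengths in m; the calibration is good to about 2 mm. A picture is of the moment at which its call begins. There is no depth.
- hand_in(): hands the job in; it is judged then, once.
Trained networks look in the newest picture that a camera, given by its name, has taken for a name from the list of things; names that differ only in an ending like _2 or _b are one class to them, and where a whole thing is asked for, a point or a joint stands for the part that bears it (a point fixed in the world has none). Each returns a list of dicts, best first, with "conf" (0 to 1); they miss things now and then, are a little off and sometimes report something else, mostly with a low value. They report only what shows in the picture. A call takes as long as a camera call. They do not tell look-alikes from the thing itself.
- find_in(camera, target): "at" ([x, y, z] in m, in world coordinates, good to about 4 mm: the middle of the surface that is visible of it).
- trace(camera, target): "pixels" (400x640 bool, what is visible of it).
- place_of(camera, target): "at" ([x, y, z] in m, in world coordinates, good to about 4 mm: a listed point, or the origin of a listed thing).
The state is a dict: "time_s": time; "joint_positions": joint angles; "qvel": joint speeds; "tau": joint torques, N m; "position": TCP position; "tcp_rot": TCP orientation; "force": force on the tool from outside, world axes, zero at the start; "moment": the same for the moment, N m; "opening": opening from 0.0 (shut) to 1.0 (fully open); "grasp_force": force on a finger pad.
Only numpy, scipy, OpenCV 4.12 (cv2) and the standard library are available. Lean on these libraries where they do the work, as an engineer would, in place of code of your own. Each camera call takes 0.05 s, during which the arm holds its last target. There are 200 camera calls.

## Working session

There is one attempt and no reset: what is moved stays moved. The work goes in short steps, Python scripts to look and compute and a shell command to move; the robot and the scene stay as the last step left them, time stands still between calls to the robot, and variables do not carry over. Pictures are saved under pics/ and viewed, at most 14 in all, crops included, and the job is handed in when it is done.

```bash
ls; mkdir -p pics
python3 - <<'E'
from rig import *
import cv2
for n in("top","side"):
    c=capture(n); cv2.imwrite(f"pics/{n}0.png",c["color"][:,:,::-1])
    print(n,c["R"],c["t"],c["camera_matrix"],c["distortion"])
    for t in "choc_round choc_square gold_round gold_square round_board square_slab jam_jar coffee_cup cutter ramekin".split():
        print(t,[([round(float(v),3) for v in d["at"]],round(d["conf"],2)) for d in place_of(n,t)])
s=read_state();print(s["time_s"],s["position"],s["tcp_rot"])
E
```

```text
pics
top [[-0.02150574 -0.99935245 -0.02884765]
 [-0.99678723  0.02365941 -0.07652094]
 [ 0.0771539   0.02710933 -0.99665057]] [0.03397712 0.46386042 1.0428697 ] [[384.02811323   0.         319.53396309]
 [  0.         384.02811323 197.98935907]
 [  0.           0.           1.        ]] [-0.0753848  0.         0.         0.         0.       ]
choc_round [([0.615, 0.164, -0.002], 0.86)]
choc_square [([0.589, 0.015, -0.003], 0.75), ([0.609, 0.165, -0.001], 0.55)]
gold_round [([0.434, 0.304, -0.003], 0.77), ([0.611, -0.138, 0.002], 0.57)]
gold_square [([0.334, -0.197, 0.003], 0.86), ([0.342, -0.066, 0.002], 0.75), ([0.444, -0.305, -0.0], 0.75), ([0.436, 0.003, 0.0], 0.54)]
round_board [([0.609, -0.137, 0.001], 0.81)]
square_slab [([0.444, 0.167, 0.001], 0.97), ([0.443, -0.305, -0.0], 0.65), ([0.285, 0.197, -0.002], 0.64)]
jam_jar [([0.61, -0.29, 0.003], 0.96)]
coffee_cup [([0.591, 0.326, -0.003], 0.83)]
cutter [([0.454, -0.157, 0.005], 0.65)]
ramekin []
side [[ 0.6961752  -0.71771787  0.01487134]
 [-0.41972697 -0.42375994 -0.80265608]
 [ 0.58238249  0.55254735 -0.5962567 ]] [-0.324848 
[... 289 characters left out ...]
003], 0.76)]
gold_round [([0.433, 0.299, -0.001], 0.67)]
gold_square [([0.34, -0.062, -0.0], 0.95), ([0.439, 0.004, -0.001], 0.74), ([0.329, -0.189, 0.003], 0.62)]
round_board [([0.609, -0.143, 0.0], 0.74)]
square_slab [([0.278, 0.19, 0.001], 0.88), ([0.45, 0.167, 0.002], 0.63), ([0.441, 0.003, -0.003], 0.33), ([0.609, -0.291, -0.001], 0.31)]
jam_jar [([0.611, -0.294, -0.001], 0.82)]
coffee_cup [([0.587, 0.321, -0.0], 0.62)]
cutter [([0.457, -0.16, 0.002], 0.7)]
ramekin [([0.436, 0.304, -0.001], 0.54)]
1.1 [0.22934578 0.58139195 0.24458077] [[-9.30223785e-01  3.66992791e-01  2.41798070e-05]
 [ 3.66992792e-01  9.30223784e-01  5.51537862e-05]
 [-2.25158956e-06  6.01791786e-05 -9.99999998e-01]]
```

View pics/top0.png

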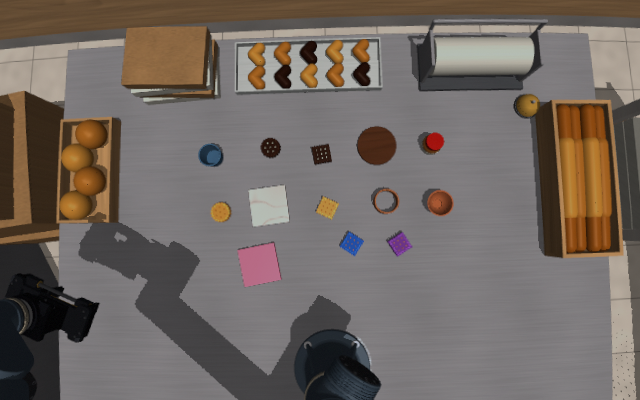

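View pics/side0.png

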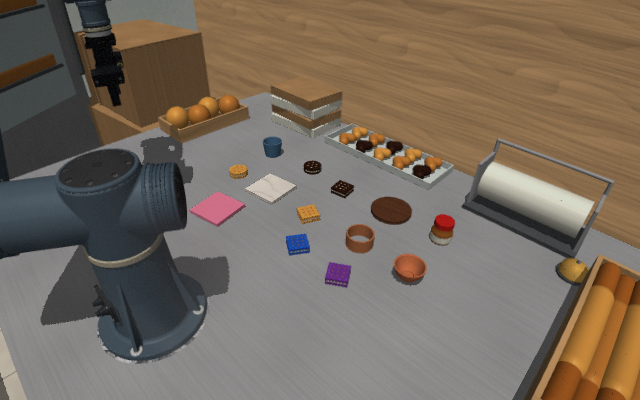

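Chosen by the description, in the top view:
- choc_round: (271,148).
- choc_square: (321,154).
- gold_round: (220,212).
- gold_square: yellow, (327,208). The blue (351,243) and purple (399,243) ones are look-alikes.
- Round board: (377,146). The cutter (385,201) and ramekin (440,203) are also round.
- Marble slab: (268,206). The pink one (259,264) is a look-alike.

The side view shows the same layout with nothing hidden. Next I'll fit the poses from the traces in both views and check them on a crop.

```bash
cat > h.py <<'E'
from rig import *
import cv2, numpy as np
from scipy.optimize import minimize, least_squares
def proj(c,P):
    return cv2.projectPoints(np.float64(P).reshape(-1,1,3),cv2.Rodrigues(c["R"])[0],c["t"],c["camera_matrix"],c["distortion"])[0].reshape(-1,2)
def prism(x,y,z,yaw,shape,size,h):
    a=np.linspace(0,2*np.pi,24,endpoint=False) if shape=="r" else np.pi/4+np.arange(4)*np.pi/2
    r=size/2*(1 if shape=="r" else 2**.5)
    b=np.c_[x+r*np.cos(a+yaw),y+r*np.sin(a+yaw)]
    return np.vstack([np.c_[b,np.full(len(b),z)],np.c_[b,np.full(len(b),z+h)]])
SC=8
def sil(c,P,box):
    x0,y0,x1,y1=box
    q=cv2.convexHull(np.float32((proj(c,P)-[x0,y0]+.5)*SC))
    m=np.zeros(((y1-y0)*SC,(x1-x0)*SC),np.uint8)
    cv2.fillConvexPoly(m,np.int32(np.round(q*16)),1,shift=4)
    return cv2.resize(m.astype(np.float32),None,fx=1/SC,fy=1/SC,interpolation=cv2.INTER_AREA)
def mask_at(n,c,name,xyz):
    p=proj(c,[xyz])[0]; best=None
    for d in trace(n,name):
        v,u=np.nonzero(d["pixels"]); 
        e=np.hypot(u.mean()-p[0],v.mean()-p[1])
        if e<12 and (best is None or e<best[0]): best=(e,d["pixels"])
    return None if best is None else best[1]
def fit(views,x,y,z,shape,size,h):
    """views: list of (cam, mask); returns x,y,z(underside),yaw,cost"""
    L=[]
    for c,m in views:
        v,u=np.nonzero(m); b=(u.min()-6,v.min()-6,u.max()+7,v.max()+7)
        L.append((c,m[b[1]:b[3],b[0]:b[2]].astype(np.float32),b))
    def f(p): return sum(np.abs(sil(c,prism(p[0],p[1],p[2],p[3],shape,size,h),b)-m).sum()/m.sum() for c,m,b in L)
    best=None
    for yaw in ([0] if shape=="r" else np.radians([-35,-20,-5,10,25,40])):
        s=np.array([[0,0,0,0],[.006,0,0,0],[0,.006,0,0],[0,0,.006,0],[0,0,0,.15]])
        r=minimize(f,[x,y,z,yaw],method="Nelder-Mead",options=dict(initial_simplex=s+[x,y,z,yaw],xatol=1e-4,fatol=1e-4))
        if best is None or r.fun<best.fun:best=r
    return [*np.round(best.x[:3],4),round(float(np.degrees(best.x[3])),1),round(float(best.fun),3)]
E
python3 - <<'E'
from h import *
C={n:capture(n) for n in("top","side")}
for nm,x,y,s,d,h in [("choc_round",.615,.164,"r",.056,.018),("choc_square",.589,.018,"s",.05,.018),("gold_round",.434,.302,"r",.056,.018),("gold_square",.437,.003,"s",.05,.018),("round_board",.609,-.14,"r",.11,.012),("square_slab",.447,.167,"s",.105,.012)]:
    V=[(n,mask_at(n,C[n],nm,[x,y,h/2])) for n in C]; 
    V=[(C[n],m) for n,m in V if m is not None]
    print(nm,len(V),*(fit([v],x,y,0,s,d,h) for v in V),"both",fit(V,x,y,0,s,d,h))
c=C["top"]["color"][130:275,180:460,::-1]
cv2.imwrite("pics/crop.png",cv2.resize(c,None,fx=2.8,fy=2.8,interpolation=cv2.INTER_CUBIC))
E
```

```text
choc_round 2 [np.float64(0.622), np.float64(0.1688), np.float64(-0.0489), 2.6, 0.064] [np.float64(0.6343), np.float64(0.1853), np.float64(-0.0193), -17.8, 0.089] both [np.float64(0.6104), np.float64(0.1608), np.float64(0.0023), 3.4, 0.22]
choc_square 2 [np.float64(0.5904), np.float64(0.0168), np.float64(-0.0125), 8.6, 0.059] [np.float64(0.6178), np.float64(0.0387), np.float64(-0.0252), 8.9, 0.067] both [np.float64(0.5884), np.float64(0.0164), np.float64(-0.0), 9.2, 0.181]
gold_round 2 [np.float64(0.4381), np.float64(0.3324), np.float64(-0.104), 71.8, 0.058] [np.float64(0.4546), np.float64(0.341), np.float64(-0.0272), 19.2, 0.072] both [np.float64(0.4322), np.float64(0.3049), np.float64(-0.0009), 4.1, 0.317]
gold_square 2 [np.float64(0.4394), np.float64(0.0045), np.float64(0.0129), -25.5, 0.092] [np.float64(0.4486), np.float64(0.0146), np.float64(-0.0134), 61.1, 0.056] both [np.float64(0.4398), np.float64(0.005), np.float64(-0.0031), -28.0, 0.166]
round_board 2 [np.float64(0.6137), np.float64(-0.1411), np.float64(-0.0156), 29.5, 0.036] [np.float64(0.6234), np.float64(-0.132), np.float64(-0.0117), -28.8, 0.036] both [np.float64(0.611), np.float64(-0.139), np.float64(-0.0011), 6.9, 0.088]
square_slab 2 [np.float64(0.4487), np.float64(0.1703), np.float64(-0.0137), 6.2, 0.033] [np.float64(0.4539), np.float64(0.1765), np.float64(-0.0077), 6.3, 0.062] both [np.float64(0.4477), np.float64(0.1685), np.float64(-0.0012), 6.2, 0.107]
```

View pics/crop.png

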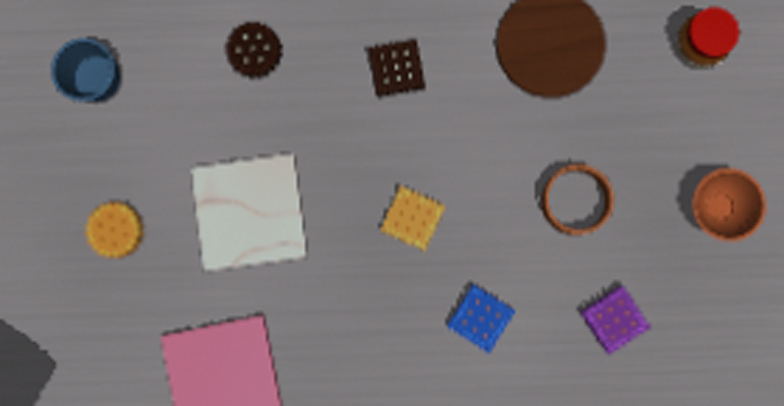

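The crop confirms the choices: dark round at (253,50), dark square at (396,68), yellow square at (412,217), marble slab at (248,212) and dark board at (550,44), with the blue, purple and pink look-alikes left alone. The two-view fits put every underside within 3 mm of z = 0, as expected. First I turn the jaws to world y and travel to the round chocolate biscuit.

```bash
cat > d.py <<'E'
import sys,numpy as np
from rig import *
x,y,z,th=map(float,sys.argv[1:5]); s=read_state(); R=np.array(s["tcp_rot"])
t0=np.degrees(np.arctan2(R[1,1],R[0,1])); a=np.radians(th)
Y=np.array([np.cos(a),np.sin(a),0]);Z=np.array([0,0,-1.]);X=np.cross(Y,Z)
v=(np.array([x,y,z])-s["position"])*1000
print("t",round(s["time_s"],2),"pos",np.round(s["position"],4),"theta",round(t0,2),"tilt",round(np.degrees(np.arccos(-R[2,2])),2),"| az",round(np.radians(t0-th),4),"then shift",np.round([X@v,Y@v,Z@v],1))
E
python3 -m jog '0 0 0 0 0 -0.1257 87; 0 0 0 0 0 -0.1257 87; 0 0 0 0 0 -0.1257 87; -45 -50 0 0 0 0 87; -45 -50 0 0 0 0 87; -45 -50 0 0 0 0 87; -45 -50 0 0 0 0 87; -45 -50 0 0 0 0 87; -45 -50 0 0 0 0 87; -45 -50 0 0 0 0 87; -45 -50 0 0 0 0 87; 0 0 0 0 0 0 87'; python3 d.py .611 .161 .06 90
```

```text
time_s: 3.3
position: [0.568, 0.2064, 0.2446]
tcp_rot: [[-1.0, 0.005, 0.003], [0.005, 1.0, -0.001], [-0.003, -0.001, -1.0]]
force: [-0.5, 0.4, 0.1]
opening: 0.999
grasp_force: 0.0
t 3.3 pos [0.568  0.2064 0.2446] theta 89.71 tilt 0.17 | az -0.005 then shift [-43.  -45.4 184.6]
```

```bash
python3 -m jog '0 0 0 0 0 0 87; 0 0 0 0 0 0 87'; python3 d.py .611 .161 .06 90
```

```text
time_s: 3.55
position: [0.5631, 0.2113, 0.2445]
tcp_rot: [[-1.0, -0.003, -0.001], [-0.003, 1.0, 0.0], [0.001, 0.0, -1.0]]
force: [-0.3, 0.3, -0.6]
opening: 1.001
grasp_force: 0.0
t 3.55 pos [0.5631 0.2113 0.2445] theta 90.18 tilt 0.06 | az 0.0031 then shift [-47.9 -50.3 184.5]
```

```bash
python3 -m jog '-24 -25 0 0 0 0 87; -24 -25 0 0 0 0 87; 0 0 50 0 0 0 87; 0 0 50 0 0 0 87; 0 0 45 0 0 0 87; 0 0 40 0 0 0 87; 0 0 0 0 0 0 87; 0 0 0 0 0 0 87'; python3 d.py .611 .161 .026 90
python3 - <<'E'
from h import *
c=capture("top");s=capture("side")
a=cv2.resize(c["color"][100:200,210:330,::-1],None,fx=3,fy=3,interpolation=2)
b=cv2.resize(s["color"][110:210,250:370,::-1],None,fx=3,fy=3,interpolation=2)
cv2.imwrite("pics/g1.png",np.hstack([a,b]))
E
```

```text
time_s: 4.55
position: [0.613, 0.1613, 0.0609]
tcp_rot: [[-1.0, -0.003, 0.002], [-0.003, 1.0, 0.0], [-0.002, 0.0, -1.0]]
force: [-0.1, -0.6, 0.2]
opening: 1.001
grasp_force: 0.0
t 4.55 pos [0.613  0.1613 0.0609] theta 90.16 tilt 0.12 | az 0.0028 then shift [ 2.  -0.3 34.9]
```

View pics/g1.png

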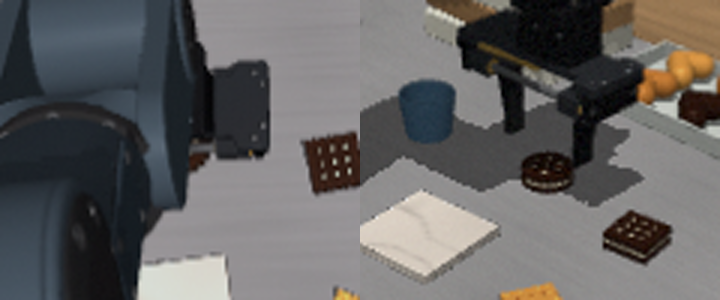

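The side view (right half) shows the open fingers above the biscuit, one on each side of it. I go down and close.

```bash
python3 -m jog '1 0 18 0 0 0 87; 1 0 17 0 0 0 87; 0 0 0 0 0 0 87; 0 0 0 0 0 0 50; 0 0 0 0 0 0 50; 0 0 0 0 0 0 50; 0 0 0 0 0 0 50; 0 0 0 0 0 0 50; 0 0 0 0 0 0 50'; python3 d.py .611 .161 .026 90
```

```text
time_s: 5.78
position: [0.6104, 0.1602, 0.0247]
tcp_rot: [[-1.0, -0.001, 0.0], [-0.001, 1.0, -0.0], [-0.0, -0.0, -1.0]]
force: [0.0, -0.8, 0.6]
opening: 0.638
grasp_force: 30.0
t 5.78 pos [0.6104 0.1602 0.0247] theta 90.08 tilt 0.01 | az 0.0014 then shift [-0.6  0.8 -1.3]
```

Gripped at 55.5 mm with 30 N, which matches the biscuit. I lift and carry it to the board.

```bash
python3 -m jog '0 0 -15 0 0 0 50; 0 0 -30 0 0 0 50; 0 0 -35 0 0 0 50; 0 -50 0 0 0 0 50; 0 -50 0 0 0 0 50; 0 -50 0 0 0 0 50; 0 -50 0 0 0 0 50; 0 -50 0 0 0 0 50; 0 -49 0 0 0 0 50; 0 0 20 0 0 0 50; 0 0 20 0 0 0 50; 0 0 0 0 0 0 50'; python3 d.py .611 -.139 .0367 90
```

```text
time_s: 7.28
position: [0.6091, -0.1375, 0.0629]
tcp_rot: [[-1.0, -0.002, -0.004], [-0.002, 1.0, 0.002], [0.004, 0.002, -1.0]]
force: [-0.2, 0.9, 0.3]
opening: 0.633
grasp_force: 30.0
t 7.28 pos [ 0.6091 -0.1375  0.0629] theta 90.11 tilt 0.27 | az 0.002 then shift [-1.9 -1.5 26.2]
```

```bash
python3 -m jog '-1 0 10 0 0 0 50; 0 0 8 0 0 0 50; 0 0 4 0 0 0 50; 0 0 0 0 0 0 50; 0 0 0 0 0 0 50'; python3 d.py .611 -.139 .0367 90
```

```text
time_s: 7.9
position: [0.612, -0.1388, 0.0428]
tcp_rot: [[-1.0, -0.001, 0.0], [-0.001, 1.0, -0.0], [-0.0, -0.0, -1.0]]
force: [-0.7, -0.6, -0.9]
opening: 0.637
grasp_force: 30.0
t 7.9 pos [ 0.612  -0.1388  0.0428] theta 90.08 tilt 0.03 | az 0.0014 then shift [ 1.  -0.2  6.1]
```

```bash
python3 -m jog '1 0 3 0 0 0 50; 0 0 2 0 0 0 50; 0 0 0.5 0 0 0 50; 0 0 0 0 0 0 50; 0 0 0 0 0 0 50'; python3 d.py .611 -.139 .0367 90
```

```text
time_s: 8.52
position: [0.6108, -0.1388, 0.0371]
tcp_rot: [[-1.0, -0.001, 0.0], [-0.001, 1.0, -0.0], [-0.0, -0.0, -1.0]]
force: [0.2, -1.1, -0.1]
opening: 0.638
grasp_force: 30.0
t 8.53 pos [ 0.6108 -0.1388  0.0371] theta 90.07 tilt 0.01 | az 0.0013 then shift [-0.2 -0.2  0.4]
```

```bash
python3 -m jog '0 0 0.4 0 0 0 50; 0 0 0 0 0 0 50; 0 0 0 0 0 0 62; 0 0 0 0 0 0 75; 0 0 0 0 0 0 75; 0 0 0 0 0 0 75; 0 0 -20 0 0 0 75; 0 0 -40 0 0 0 87; 0 0 -40 0 0 0 87; 0 0 0 0 0 0 87'; python3 d.py .588 .016 .06 99.2
```

```text
time_s: 9.78
position: [0.6136, -0.1399, 0.1419]
tcp_rot: [[-1.0, -0.001, 0.009], [-0.001, 1.0, -0.004], [-0.009, -0.004, -1.0]]
force: [0.9, -0.1, 0.6]
opening: 0.988
grasp_force: 0.0
t 9.78 pos [ 0.6136 -0.1399  0.1419] theta 90.08 tilt 0.56 | az -0.1591 then shift [  0.3 157.9  81.9]
```

```bash
python3 -m jog '0 0 0 0 0 -0.16 87; -2 40 0 0 0 0 87; 0 40 0 0 0 0 87; 0 40 0 0 0 0 87; 0 37 0 0 0 0 87; 0 0 40 0 0 0 87; 0 0 35 0 0 0 87; 0 0 0 0 0 0 87; 0 0 0 0 0 0 87; 0 0 0 0 0 0 87'; python3 d.py .588 .016 .0255 99.2
python3 - <<'E'
from h import *
c=capture("side")
print(find_in("side","choc_round")[:2])
cv2.imwrite("pics/g2.png",cv2.resize(c["color"][120:270,270:470,::-1],None,fx=3.5,fy=3.5,interpolation=2))
E
```

```text
time_s: 11.02
position: [0.5886, 0.0162, 0.0632]
tcp_rot: [[-0.987, -0.16, 0.003], [-0.16, 0.987, -0.0], [-0.003, -0.001, -1.0]]
force: [0.1, -0.1, 0.7]
opening: 1.003
grasp_force: 0.0
t 11.03 pos [0.5886 0.0162 0.0632] theta 99.23 tilt 0.17 | az 0.0005 then shift [ 0.6 -0.1 37.7]
[{'at': [0.6056, -0.1411, 0.0348], 'conf': 0.79}]
```

View pics/g2.png

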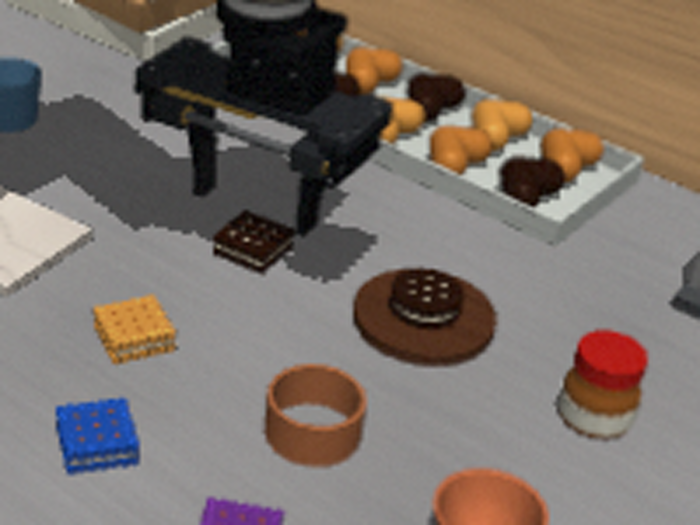

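The round biscuit lies flat on the board at (427,297), looking slightly off toward the back as the board's top surface would suggest. The fingers stand on both sides of the square chocolate biscuit at (253,240). I go down and grip it.

```bash
python3 -m jog '0.5 0 18 0 0 0 87; 0 0 17 0 0 0 87; 0 0 2.5 0 0 0 87; 0 0 0 0 0 0 87; 0 0 0 0 0 0 44; 0 0 0 0 0 0 44; 0 0 0 0 0 0 44; 0 0 0 0 0 0 44; 0 0 0 0 0 0 44; 0 0 0 0 0 0 44; 0 0 0 0 0 0 44'; python3 d.py .448 .1685 .0375 96.2
python3 - <<'E'
from h import *
C={n:capture(n) for n in("top","side")}
V=[(n,mask_at(n,C[n],"choc_round",[.611,-.139,.021])) for n in C]
print([m is None for n,m in V])
V=[(C[n],m) for n,m in V if m is not None]
print(fit(V,.611,-.139,.012,"r",.056,.018))
V=[(n,mask_at(n,C[n],"round_board",[.611,-.139,.006])) for n in C]
V=[(C[n],m) for n,m in V if m is not None]
print(len(V), V and fit(V,.611,-.139,0,"r",.11,.012))
E
```

```text
time_s: 12.5
position: [0.5871, 0.0164, 0.0242]
tcp_rot: [[-0.987, -0.161, 0.0], [-0.161, 0.987, -0.0], [-0.0, -0.0, -1.0]]
force: [0.4, 0.3, 1.1]
opening: 0.57
grasp_force: 30.0
t 12.5 pos [0.5871 0.0164 0.0242] theta 99.24 tilt 0.01 | az 0.0531 then shift [121.8 166.2 -13.3]
[False, False]
[np.float64(0.6115), np.float64(-0.1379), np.float64(0.0113), 9.6, 0.12]
2 [np.float64(0.6442), np.float64(-0.1211), np.float64(-0.0311), -34.4, 1.639]
```

```bash
python3 -m jog '0 0 -15 0 0 0 44; 0 0 -30 0 0 0 44; 0 0 -30 0 0 0.053 44; 30.5 41.5 0 0 0 0 44; 30.5 41.5 0 0 0 0 44; 30.5 41.5 0 0 0 0 44; 30.5 41.5 0 0 0 0 44; 0 0 25 0 0 0 44; 0 0 20 0 0 0 44; 0 0 10 0 0 0 44; 0 0 0 0 0 0 44; 0 0 0 0 0 0 44'; python3 d.py .448 .1685 .0362 96.2
```

```text
time_s: 14.3
position: [0.4483, 0.1682, 0.0447]
tcp_rot: [[-0.994, -0.108, 0.001], [-0.108, 0.994, 0.0], [-0.001, 0.0, -1.0]]
force: [-0.1, -0.4, -0.1]
opening: 0.567
grasp_force: 30.0
t 14.3 pos [0.4483 0.1682 0.0447] theta 96.18 tilt 0.06 | az -0.0003 then shift [0.3 0.4 8.5]
```

```bash
python3 -m jog '0 0 4 0 0 0 44; 0 0 3 0 0 0 44; 0 0 1 0 0 0 44; 0 0 0 0 0 0 44; 0 0 0.4 0 0 0 44; 0 0 0 0 0 0 44; 0 0 0 0 0 0 44'; python3 d.py .448 .1685 .0362 96.2
```

```text
time_s: 15.18
position: [0.4477, 0.1682, 0.0362]
tcp_rot: [[-0.994, -0.108, 0.0], [-0.108, 0.994, -0.0], [-0.0, -0.0, -1.0]]
force: [-1.7, -0.9, 5.6]
opening: 0.568
grasp_force: 30.0
t 15.18 pos [0.4477 0.1682 0.0362] theta 96.2 tilt 0.01 | az 0.0001 then shift [-0.3  0.3 -0. ]
```

```bash
python3 -m jog '0 0 0 0 0 0 56; 0 0 0 0 0 0 68; 0 0 0 0 0 0 75; 0 0 0 0 0 0 75; 0 0 -20 0 0 0 75; 0 0 -40 0 0 0 87; 0 0 -20 0 0 0.108 87; 5 45 0 0 0 0 87; 5 45 0 0 0 0 87; 5 46 0 0 0 0 87; 0 0 30 0 0 0 87; 0 0 0 0 0 0 87'; python3 -m jog '0 0 0 0 0 0 87; 0 0 0 0 0 0 87'; python3 d.py .432 .305 .0247 90
python3 - <<'E'
from h import *
C={n:capture(n) for n in("top","side")}
def go(nm,x,y,z,s,d,h):
    V=[(C[n],m) for n in C if (m:=mask_at(n,C[n],nm,[x,y,z+h/2])) is not None]
    print(nm,len(V),V and fit(V,x,y,z,s,d,h))
go("choc_square",.448,.168,.012,"s",.05,.018)
go("choc_round",.611,-.139,.012,"r",.056,.018)
go("gold_round",.432,.305,0,"r",.056,.018)
cv2.imwrite("pics/g3.png",cv2.resize(C["side"]["color"][120:270,210:410,::-1],None,fx=3.5,fy=3.5,interpolation=2))
E
```

```text
time_s: 16.68
position: [0.4308, 0.3041, 0.0842]
tcp_rot: [[-1.0, -0.002, -0.005], [-0.002, 1.0, -0.002], [0.005, -0.002, -1.0]]
force: [0.1, -0.4, -0.1]
opening: 0.998
grasp_force: 0.0
time_s: 16.92
position: [0.4334, 0.3039, 0.0865]
tcp_rot: [[-1.0, 0.001, 0.001], [0.001, 1.0, 0.0], [-0.001, 0.0, -1.0]]
force: [0.7, -0.4, 0.3]
opening: 1.001
grasp_force: 0.0
t 16.93 pos [0.4334 0.3039 0.0865] theta 89.95 tilt 0.07 | az -0.0008 then shift [ 1.4  1.1 61.8]
choc_square 2 [np.float64(0.4527), np.float64(0.1708), np.float64(0.0094), 5.7, 0.312]
choc_round 2 [np.float64(0.612), np.float64(-0.1384), np.float64(0.0104), 1.9, 0.165]
gold_round 1 [np.float64(0.4338), np.float64(0.3083), np.float64(-0.0035), 2.6, 0.111]
```

View pics/g3.png

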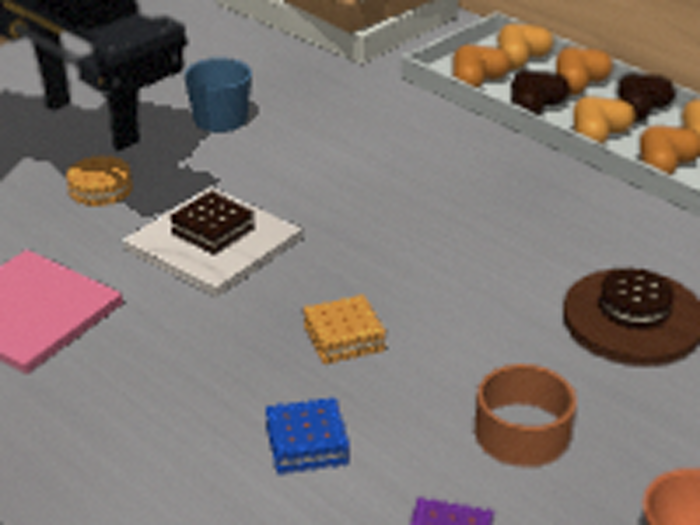

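Both chocolate biscuits lie flat on their boards: the square at (212,222) on the slab, the round at (636,297) on the board. The open gripper is above the round golden one at (98,182). I go down and grip it.

```bash
python3 -m jog '0.5 2 25 0 0 0 87; 0 0 20 0 0 0 87; 0 0 12 0 0 0 87; 0 0 4.5 0 0 0 87; 0 0 0 0 0 0 50; 0 0 0 0 0 0 50; 0 0 0 0 0 0 50; 0 0 0 0 0 0 50; 0 0 0 0 0 0 50; 0 0 0 0 0 0 50; 0 0 0 0 0 0 50'; python3 d.py .611 -.1387 .055 90
```

```text
time_s: 18.7
position: [0.4324, 0.3063, 0.0246]
tcp_rot: [[-1.0, -0.0, 0.0], [-0.0, 1.0, 0.0], [-0.0, 0.0, -1.0]]
force: [-0.9, -0.9, 5.1]
opening: 0.637
grasp_force: 30.0
t 18.7 pos [0.4324 0.3063 0.0246] theta 90.02 tilt 0.03 | az 0.0004 then shift [-178.6 -445.   -30.4]
```

```bash
python3 -m jog '0 0 -15 0 0 0 50; 0 0 -40 0 0 0 50; 0 0 -40 0 0 0 50; -19.8 -49.4 0 0 0 0 50; -19.8 -49.4 0 0 0 0 50; -19.8 -49.4 0 0 0 0 50; -19.8 -49.4 0 0 0 0 50; -19.8 -49.4 0 0 0 0 50; -19.8 -49.4 0 0 0 0 50; -19.8 -49.4 0 0 0 0 50; -19.8 -49.4 0 0 0 0 50; -19.8 -49.4 0 0 0 0 50'; python3 -m jog '0 0 25 0 0 0 50; 0 0 20 0 0 0 50; 0 0 8 0 0 0 50; 0 0 0 0 0 0 50; 0 0 0 0 0 0 50; 0 0 0 0 0 0 50';python3 d.py .611 -.1387 .0546 90
```

```text
time_s: 20.2
position: [0.6109, -0.1398, 0.1198]
tcp_rot: [[-1.0, 0.0, 0.0], [0.0, 1.0, 0.0], [-0.0, 0.0, -1.0]]
force: [0.6, 0.4, -0.7]
opening: 0.638
grasp_force: 30.0
time_s: 20.95
position: [0.6112, -0.1383, 0.0672]
tcp_rot: [[-1.0, -0.001, 0.002], [-0.001, 1.0, -0.001], [-0.002, -0.001, -1.0]]
force: [-0.1, 0.3, -0.5]
opening: 0.635
grasp_force: 30.0
t 20.95 pos [ 0.6112 -0.1383  0.0672] theta 90.04 tilt 0.1 | az 0.0006 then shift [ 0.2 -0.4 12.6]
```

```bash
python3 -m jog '0 0 6 0 0 0 50; 0 0 4 0 0 0 50; 0 0 1.5 0 0 0 50; 0 0 0 0 0 0 50; 0 0 0.6 0 0 0 50; 0 0 0 0 0 0 50; 0 0 0 0 0 0 50'; python3 d.py .611 -.1387 .0546 90
python3 - <<'E'
from h import *
c=capture("side")
cv2.imwrite("pics/g4.png",cv2.resize(c["color"][160:250,340:460,::-1],None,fx=5,fy=5,interpolation=2))
E
```

```text
time_s: 21.82
position: [0.6105, -0.1382, 0.0547]
tcp_rot: [[-1.0, -0.0, -0.0], [-0.0, 1.0, 0.0], [0.0, 0.0, -1.0]]
force: [-1.7, 0.3, 5.8]
opening: 0.633
grasp_force: 30.0
t 21.82 pos [ 0.6105 -0.1382  0.0547] theta 90.02 tilt 0.01 | az 0.0003 then shift [-0.5 -0.5  0.1]
```

View pics/g4.png

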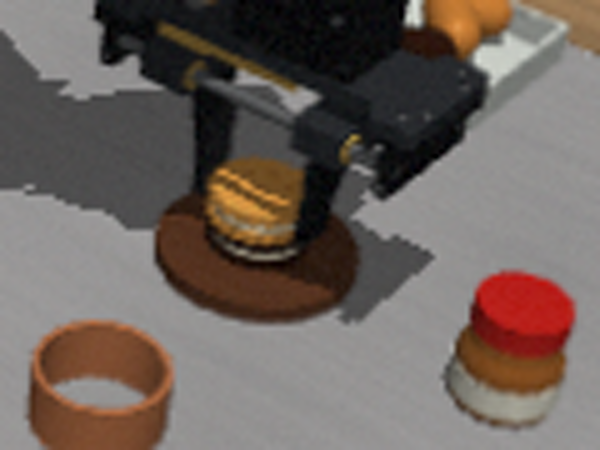

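The golden round sits in line on the chocolate one (255,205), with contact at the expected height. I release it and go to the golden square.

```bash
python3 -m jog '0 0 0 0 0 0 62; 0 0 0 0 0 0 74; 0 0 0 0 0 0 75; 0 0 0 0 0 0 75; 0 0 -20 0 0 0 75; 0 0 -40 0 0 0 87; 0 0 -40 0 0 0.157 87; 0 0 0 0 0 0.157 87; 0 0 0 0 0 0.157 87; 0 0 0 0 0 0 87'; python3 -m jog '54 12.5 0 0 0 0 87; 54 12.5 0 0 0 0 87; 54 12.5 0 0 0 0 87; 54 12.5 0 0 0 0 87; 0 0 40 0 0 0 87; 0 0 30 0 0 0 87; 0 0 0 0 0 0 87; 0 0 0 0 0 0 87; 0 0 0 0 0 0 87'; python3 d.py .4398 .005 .0247 63
python3 - <<'E'
from h import *
C={n:capture(n) for n in("top","side")}
def go(nm,x,y,z,s,d,h):
    V=[(C[n],m) for n in C if (m:=mask_at(n,C[n],nm,[x,y,z+h/2])) is not None]
    print(nm,len(V),V and fit(V,x,y,z,s,d,h))
go("gold_round",.611,-.139,.03,"r",.056,.018)
go("gold_square",.4398,.005,0,"s",.05,.018)
cv2.imwrite("pics/g5.png",cv2.resize(C["side"]["color"][130:270,240:440,::-1],None,fx=3.5,fy=3.5,interpolation=2))
E
```

```text
time_s: 23.12
position: [0.6109, -0.1384, 0.1557]
tcp_rot: [[-0.892, 0.452, 0.002], [0.452, 0.892, -0.001], [-0.002, 0.0, -1.0]]
force: [-0.5, -0.0, 0.1]
opening: 0.997
grasp_force: 0.0
time_s: 24.25
position: [0.4417, 0.0039, 0.0853]
tcp_rot: [[-0.891, 0.453, 0.003], [0.453, 0.891, -0.001], [-0.003, 0.001, -1.0]]
force: [0.0, 0.1, -0.6]
opening: 1.003
grasp_force: 0.0
t 24.25 pos [0.4417 0.0039 0.0853] theta 63.06 tilt 0.15 | az 0.001 then shift [ 2.2  0.1 60.6]
gold_round 2 [np.float64(0.6094), np.float64(-0.1374), np.float64(0.0294), 4.7, 0.199]
gold_square 1 [np.float64(0.4633), np.float64(0.0291), np.float64(-0.0303), 63.3, 0.098]
```

View pics/g5.png

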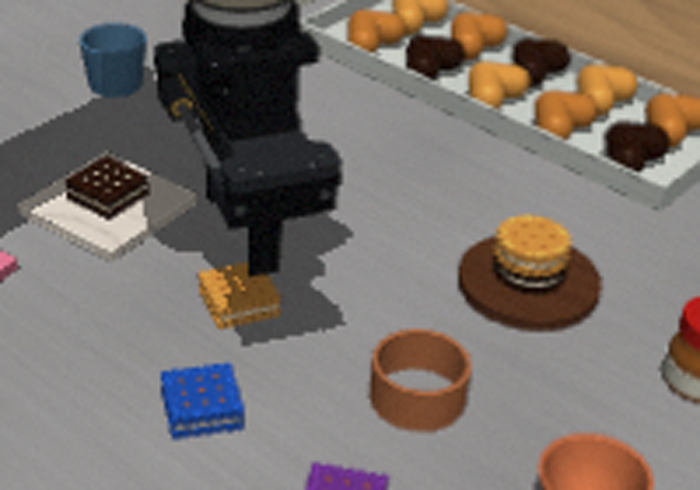

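The round stack stands straight at (532,252). The gripper is in line with the golden square at (240,297), with one finger hidden behind the other. I go down and grip it.

```bash
python3 -m jog '1 0 25 0 0 0 87; 0.5 0 20 0 0 0 87; 0 0 12 0 0 0 87; 0 0 3.5 0 0 0 87; 0 0 0 0 0 0 44; 0 0 0 0 0 0 44; 0 0 0 0 0 0 44; 0 0 0 0 0 0 44; 0 0 0 0 0 0 44; 0 0 0 0 0 0 44; 0 0 0 0 0 0 44'; python3 d.py .4477 .1684 .055 96.2
```

```text
time_s: 25.92
position: [0.4395, 0.0049, 0.0239]
tcp_rot: [[-0.891, 0.453, 0.0], [0.453, 0.891, -0.0], [-0.0, 0.0, -1.0]]
force: [-1.2, 0.8, 4.9]
opening: 0.568
grasp_force: 30.0
t 25.93 pos [0.4395 0.0049 0.0239] theta 63.03 tilt 0.02 | az -0.5789 then shift [-25.8 161.6 -31.1]
```

```bash
python3 -m jog '0 0 -15 0 0 0 44; 0 0 -40 0 0 0 44; 0 0 -40 0 0 0 44; 0 0 0 0 0 -0.1447 44; 0 0 0 0 0 -0.1447 44; 0 0 0 0 0 -0.1447 44; 0 0 0 0 0 -0.1447 44; -6.4 40.4 0 0 0 0 44; -6.4 40.4 0 0 0 0 44; -6.4 40.4 0 0 0 0 44; -6.4 40.4 0 0 0 0 44'; python3 -m jog '0 0 25 0 0 0 44; 0 0 20 0 0 0 44; 0 0 8 0 0 0 44; 0 0 0 0 0 0 44; 0 0 0 0 0 0 44; 0 0 0 0 0 0 44';python3 d.py .4477 .1684 .0539 96.2
```

```text
time_s: 27.3
position: [0.4471, 0.1696, 0.1183]
tcp_rot: [[-0.994, -0.108, -0.001], [-0.108, 0.994, -0.0], [0.001, -0.0, -1.0]]
force: [-0.5, 0.4, 0.1]
opening: 0.574
grasp_force: 30.0
time_s: 28.05
position: [0.4479, 0.1683, 0.0663]
tcp_rot: [[-0.994, -0.108, 0.001], [-0.108, 0.994, 0.0], [-0.001, 0.0, -1.0]]
force: [-0.3, 0.8, -1.0]
opening: 0.571
grasp_force: 30.0
t 28.05 pos [0.4479 0.1683 0.0663] theta 96.17 tilt 0.08 | az -0.0005 then shift [ 0.2  0.2 12.4]
```

```bash
python3 -m jog '0 0 6 0 0 0 44; 0 0 4 0 0 0 44; 0 0 1.5 0 0 0 44; 0 0 0 0 0 0 44; 0 0 0.6 0 0 0 44; 0 0 0 0 0 0 44; 0 0 0 0 0 0 44'; python3 d.py .4477 .1684 .0539 96.2
```

```text
time_s: 28.92
position: [0.4474, 0.1684, 0.0539]
tcp_rot: [[-0.994, -0.108, 0.0], [-0.108, 0.994, 0.0], [-0.0, -0.0, -1.0]]
force: [0.3, 0.5, 6.2]
opening: 0.572
grasp_force: 30.0
t 28.93 pos [0.4474 0.1684 0.0539] theta 96.2 tilt 0.01 | az -0.0 then shift [-0.3  0.  -0. ]
```

Contact at the expected height. I release, rise and move aside for a clear last look.

```bash
python3 -m jog '0 0 0 0 0 0 56; 0 0 0 0 0 0 68; 0 0 0 0 0 0 75; 0 0 0 0 0 0 75; 0 0 -20 0 0 0 75; 0 0 -40 0 0 0 87; 0 0 -50 0 0 0 87; 0 0 -50 0 0 0 87; 0 50 0 0 0 0 87; 0 50 0 0 0 0 87; 0 50 0 0 0 0 87; 0 50 0 0 0 0 87'; python3 -m jog '0 50 0 0 0 0 87; 0 50 0 0 0 0 87; 0 0 0 0 0 0 87; 0 0 0 0 0 0 87'
python3 - <<'E'
from h import *
C={n:capture(n) for n in("top","side")}
def go(nm,x,y,z,s,d,h):
    V=[(C[n],m) for n in C if (m:=mask_at(n,C[n],nm,[x,y,z+h/2])) is not None]
    print(nm,len(V),V and fit(V,x,y,z,s,d,h))
go("gold_round",.611,-.139,.03,"r",.056,.018)
go("gold_square",.4477,.168,.03,"s",.05,.018)
a=cv2.resize(C["side"]["color"][130:300,230:470,::-1],(720,510),interpolation=2)
cv2.imwrite("pics/g6.png",a)
cv2.imwrite("pics/g7.png",cv2.resize(C["top"]["color"][120:270,180:460,::-1],None,fx=2.8,fy=2.8,interpolation=2))
E
```

```text
time_s: 30.42
position: [0.4254, 0.3686, 0.2135]
tcp_rot: [[-0.994, -0.108, -0.0], [-0.108, 0.994, -0.0], [0.0, -0.0, -1.0]]
force: [0.6, -0.0, 0.4]
opening: 1.003
grasp_force: 0.0
time_s: 30.92
position: [0.4145, 0.4658, 0.2129]
tcp_rot: [[-0.994, -0.109, -0.001], [-0.109, 0.994, -0.002], [0.001, -0.002, -1.0]]
force: [-0.4, 0.6, 1.0]
opening: 0.999
grasp_force: 0.0
gold_round 2 [np.float64(0.6109), np.float64(-0.1375), np.float64(0.0294), 3.5, 0.281]
gold_square 2 [np.float64(0.4501), np.float64(0.1706), np.float64(0.0275), 5.2, 0.274]
```

View pics/g6.png

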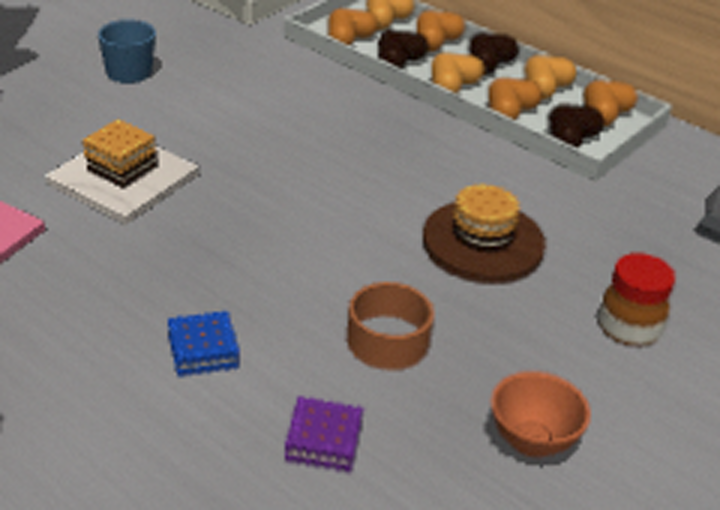

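View pics/g7.png

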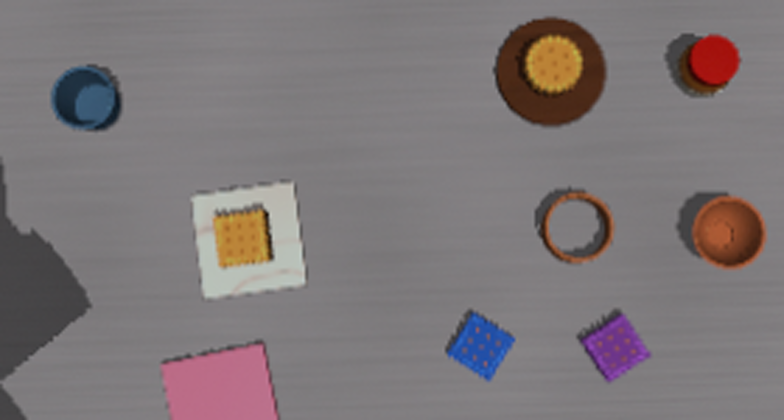

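Both views show straight stacks: the golden round at (554,63) on the board and the golden square at (242,237) on the slab. The small offsets match the parallax of their height, and the bystanders and look-alikes haven't moved.

```bash
python3 -c "
from rig import *
print(hand_in())"
```

```text
the job is handed in; nothing more can be done
None
```

The job is handed in at about 31 s of the 102 s allowed: gold on chocolate, stacked flat and centred to within a few millimetres on the round board and the marble slab, and the bystanders look untouched; the hand-in returned no verdict.

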